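Take the hot lid off the slide heater with the lid lifter

TASK

The slide heater's lid is hot: take the lid lifter from its fork, hook its foot under the middle of the lid's loop handle, lift the lid clear of the heater without tipping it, and set it down gently in the dish of the support stand so that it lies flat on the dish's floor. The dish's height is not known, so feel for it, and never press hard on the lid. Then unhook the lifter, hang it back in its fork as it was, and let go; do not touch the lid with the gripper, and leave the other things where they are.

Things in the scene. Friction and masses are not known exactly. Their poses are not given: they have to be found in the camera images.
- lid: Hot steel lid with a loop handle: disc 100 mm across, 8 mm thick, 0.4 to 0.65 kg. Origin at the centre of the underside, z up, y along the loop. It sits loosely in the heater's chamber, its disc top 2 mm above the chamber's collar.
- loop (a point): Middle of the loop's level top bar (on its axis), 26.5 mm above the lid's underside, straight over the lid's centre of mass; axes as the lid's. The bar is 7 mm round, along y, between two uprights 47 mm apart (clear); 15 mm clear height between the disc's top and the bar.
- lifter: Lid lifter hanging upright in the fork, 141 mm tall, 0.18 kg. Origin on the shank's axis at the foot's underside, z up, x the way the foot points. 8 mm round steel shank, collar 30 mm across from 75 to 81 mm up, then the handle.
- foot (a point): Middle of the inner edge of the lip on the lifter's foot, at the plate's top: 26 mm ahead (x) of the origin, 4 mm up. The foot is a flat plate 24 mm wide, 4 mm thick, from x = -4 to +30 mm, with a lip 4 mm high (8 mm in all) on its last 4 mm, so a bar lying on it cannot slide off.
- grip (a point): On the axis of the lifter's square black handle (20 x 20 mm, from 81 to 141 mm above the foot's underside, sides along the lifter's x and y), 115 mm above the foot's underside: the best place to grip.
- fork: Fixed steel holder the lifter hangs in. Origin on the table under the resting place, x to its back. Two level tines (16 mm wide, 6 mm thick, top at 100 mm) from x = -22 to +58 mm with a 14 mm slot between them, open at the -x end; the column carrying them starts at x = 56 mm.
- slot (a point): Resting place in the slot, at the tines' top, 100 mm over the fork's origin: the shank stands here (within a few mm), collar on the tines, foot to the fork's +x, its underside 25 mm above the table. The foot cannot pass up through the slot: lift a few mm and draw the lifter out along -x; return it the same way.
- heater: Fixed white slide heater, 160 x 150 mm, with a round steel collar (122 mm across, top 59 mm above the table) round its chamber. Origin at the centre of its underside on the table, z up.
- chamber (a point): Centre of the lid's seat in the heater, 53 mm above the table; the lid has 3 mm of play all round.
- stand: Fixed stand: base 120 x 120 mm, column, round dish centred over the origin (base's underside, on the table). Flat dish floor of 51 mm radius; sides slope out to 56 mm, 7 mm higher. The column is clamped at an unmeasured height: the floor is 57 to 93 mm above the table, differing each time. It stays put under the lid and a light push.
- slide_tray: Open white slide tray 90 x 70 x 22 mm, a bystander.
- stain_bottle: Small amber bottle, 34 mm across, 62 mm tall, a bystander.
- dish_glass: Shallow glass dish, 64 mm across, 16 mm high, a bystander.
- slide_box: Cardboard slide box 75 x 50 x 30 mm, a bystander.
- oil_jar: Glass jar 44 mm across, 50 mm tall, a bystander.
- mouse: Black computer mouse 100 x 58 x 20 mm, a bystander.
- beaker: Glass beaker 60 mm across, 70 mm tall, a bystander.

How it is judged:
By the outcome, as a careful person would: the job done as asked, in the order asked, and still so for the second after the job is handed in, with the robot touching nothing.
It also fails if it takes over 72 s, if anything falls off the work surface, if the arm or the gripper's body presses on something with over 40 N, if the wrist force passes 120 N, or if a joint passes its speed limit or range.

ROBOT

A 7-joint arm with a two-finger parallel gripper is mounted at the origin on the work surface. World frame = base frame: x ahead of the robot, y to its left, z up, the work surface at z = 0. Lengths are in m, angles in rad, forces in N, time in s.
With the tool pointing down it reaches from about 0.425 to 0.925 m from the base axis. Payload 6.8 kg.
Tool frame: the origin (TCP) lies between the finger pads; the fingertips stand 17 mm ahead of it and the grasp point (between the pads) lies 2 mm behind it; z points along the fingers, y is the direction in which the jaws open and shut (so a half turn about z gives the same grasp; the last joint's range is limited). The gripper opens to 85 mm and grips with 20 to 120 N. Pads are 22 mm wide; open, the fingers measure 114 mm over their backs; the gripper's body (76 mm by 85 mm) begins 54 mm behind the grasp point. The pads swing forward as they close: fully open they stand 13 mm farther back than shut.
Start: joints at [1.003, 0.477, 0.022, 1.555, -0.011, 1.109, -0.083], TCP at [0.3, -0.605, 0.248] pointing down, gripper open.
Joint ranges: [-2.96, 2.96], [-0.34, 2.1], [-1.41, 1.46], [0.24, 2.44], [-1.37, 4.51], [0.17, 1.92], [-2.96, 2.96]. Speed limits (rad/s): [2.39, 2.39, 3.14, 3.14, 3.14, 3.14, 3.14].

INTERFACE

Orientations are given as a unit quaternion [w, x, y, z].
In Python, from station import bot gives the robot as it stands. The module is installed in compiled form; this text tells all that it offers.
- The arm moves only by the tool carry_out, never from a script. Its argument "moves" is a list of rows, each a list of 3 entries, a list of its own where there are three numbers: the turn, a rotation vector about the tool's x, y, z in degrees, then the shift along the tool's x, y, z in cm, then the finger opening in cm, from 0 to 8.54. A call has 1 to 5 rows; each row is the pose to reach, as a shift and turn from the pose commanded when the call began, along the tool's axes at that moment; what a row does not reach only later rows make up. A row lasts 1/8 s, in which the tool goes at most 62.5 mm and 10.7 degrees, less where a joint would pass 70% of its speed; a pose out of reach is approached as far as the arm can. A call with a gripper value outside its range is refused whole. The fingers move at their own pace and stop on an object; "newtons" is the grip in N (left out, the last holds). Time passes only in rows, so rows that repeat a pose let the fingers close. It gives the time, the measured TCP pose, the force and the opening at its end, in the units of the state.
- bot.get_obs(): the state, without advancing time (a new reading comes with each control period).
- bot.read_camera(name): name is "scene" or "top" or "wrist"; returns the picture (420x560x3 uint8, red, green, blue); there is no depth.
- bot.camera_info(name): a dict with "vertical_fov" (degrees; the focal length in pixels is half the picture's height over the tangent of half this angle, whatever the lens; pixels are square), "cx", "cy" (the principal point, pixels), "position" and "attitude" of the camera in the world. Camera axes: x right, y up, looking along -z (the intrinsics and any distortion apply to the point x, -y, -z); pixel columns grow to the right and rows downward; lengths in m; the calibration is good to about 2 mm. A picture is of the moment at which its call begins: read the wrist's pose just before it. camera_info takes no time and is no camera call; for the wrist camera it gives the pose at the moment of the call.
- bot.hand_in(): hands the job in, once; it reports no verdict.
Trained networks look in the newest picture that a camera, given by its name, has taken for a name from the list of things; names that differ only in an ending like _2 or _b are one class to them, and where a whole thing is asked for, a point or a joint stands for the part that bears it (a point fixed in the world has none). Each returns a list of dicts, best first, with "score" (0 to 1); they miss things now and then, are a little off and sometimes report something else, mostly with a low value. They report only what shows in the picture. A call takes as long as a camera call.
- bot.silhouettes(label, camera): "region" (420x560 bool, what is visible of it) and "location" ([column, row] in pixels, amid what is visible of it).
The state is a dict: "t": time; "q": joint angles; "joint_vel": joint speeds; "joint_torque": joint torques, N m; "eef_pos": TCP position; "tool_rot": TCP orientation; "contact_force": force on the tool from outside, world axes, zero at the start; "torque": the same for the moment, N m; "gripper_width": opening from 0.0 (shut) to 1.0 (fully open).
Only numpy, scipy, OpenCV 4.12 (cv2) and the standard library are available. Lean on these libraries where they do the work, as an engineer would, in place of code of your own. Each camera call takes 0.05 s, during which the arm holds its last target. There are 200 camera calls.

## Working session

There is one attempt and no reset: what is moved stays moved. The work goes in short steps, Python scripts to look and compute and a tool call to move; the robot and the scene stay as the last step left them, time stands still between calls to the robot, and variables do not carry over. Pictures are saved under pics/ and viewed, about 8 in all and at most 12, crops included, and the job is handed in when it is done.

Besides the shell and the picture viewer there is one more tool, called after "Call:" as name(argument=value, ...), one argument or row to a line, values as JSON. carry_out: Moves the arm, as the interface text tells. Its arguments: {"type":"object","properties":{"moves":{"type":"array"},"newtons":{"type":"number"}},"required":["moves"]}

```bash
mkdir -p pics; ls; python3 - <<'E'
from station import bot
import cv2,numpy as np
o=bot.get_obs()
for k in o: print(k,np.round(o[k],4))
for c in("scene","top","wrist"):
    print(c,bot.camera_info(c))
a=bot.read_camera("top");b=bot.read_camera("scene")
cv2.imwrite("pics/top.png",a[:,:,::-1]);cv2.imwrite("pics/scene.png",b[:,:,::-1])
E
```

```text
pics
t 0.0
q [ 1.0029  0.4778  0.0224  1.5564 -0.0115  1.1093 -0.0831]
joint_vel [-0.0003 -0.0003  0.0021 -0.0009  0.001   0.     -0.    ]
joint_torque [ 2.00000e-04 -5.96452e+01  1.60780e+00 -2.81193e+01  1.25000e-02
  9.50000e-03  0.00000e+00]
eef_pos [ 0.2993 -0.6044  0.2473]
tool_rot [-9.000e-04  9.737e-01  2.279e-01 -3.000e-04]
contact_force [ 0.228  -0.4811 -0.1263]
torque [-0.018   0.0098 -0.0036]
gripper_width 0.9969
scene {'vertical_fov': 54.55690429451688, 'cx': 269.52275694570284, 'cy': 210.79497221788768, 'position': array([0.97536765, 0.72014206, 0.92694662]), 'attitude': array([0.247753  , 0.090624  , 0.3627272 , 0.89377554])}
top {'vertical_fov': 50.177113545909634, 'cx': 284.4180803704395, 'cy': 206.3039424437828, 'position': array([0.3763967 , 0.01863839, 1.41001857]), 'attitude': array([ 0.71505171,  0.06338309, -0.06032854, -0.69357343])}
wrist {'vertical_fov': 63.01487703241561, 'cx': 284.3848004684115, 'cy': 211.4816611265292, 'position': array([ 0.37021611, -0.57051767,  0.37307097]), 'attitude': array([ 0.83959611, -0.13271172,  0.08310515, -0.52015335])}
```

View pics/top.png

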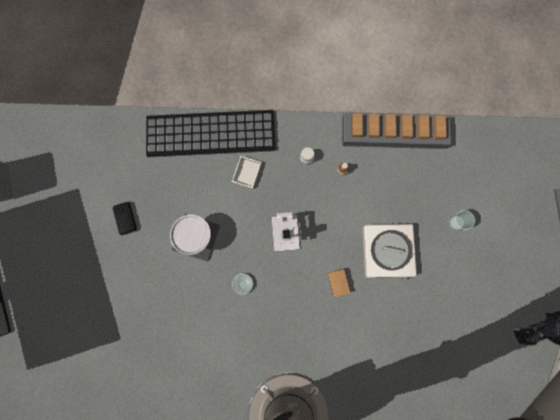

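View pics/scene.png

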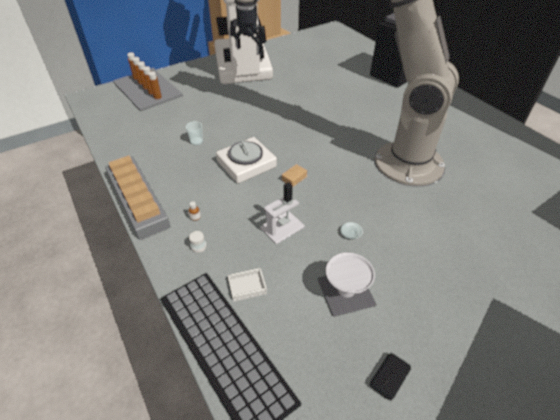

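```bash
cat > h.py <<'E'
from station import bot
import numpy as np, cv2
from scipy.spatial.transform import Rotation as R
def rot(q): return R.from_quat(np.r_[q[1:],q[0]])
def cam(n):
    c=bot.camera_info(n); c['f']=210/np.tan(np.radians(c['vertical_fov'])/2); c['R']=rot(c['attitude']); return c
def proj(c,P):
    p=c['R'].inv().apply(np.atleast_2d(P)-c['position']); 
    return np.c_[c['cx']+c['f']*p[:,0]/-p[:,2], c['cy']-c['f']*p[:,1]/-p[:,2]]
def ray(c,uv):
    uv=np.atleast_2d(uv).astype(float)
    return c['R'].apply(np.c_[(uv[:,0]-c['cx'])/c['f'],-(uv[:,1]-c['cy'])/c['f'],-np.ones(len(uv))])
def atz(c,uv,z):
    d=ray(c,uv); return c['position']+d*((z-c['position'][2])/d[:,2])[:,None]
def tri(obs):
    A=np.zeros((3,3));b=np.zeros(3)
    for c,uv in obs:
        d=ray(c,uv)[0];d/=np.linalg.norm(d);M=np.eye(3)-np.outer(d,d);A+=M;b+=M@c['position']
    return np.linalg.solve(A,b)
def state():
    o=bot.get_obs(); r=rot(o['tool_rot']); return o,r
E
python3 - <<'E'
from h import *
print({k for k in bot.camera_info('top')})
C={n:cam(n) for n in('top','scene')}
for n in C:
    bot.read_camera(n)
    for l in("lid","loop","lifter","grip","fork","heater","stand","slide_tray","stain_bottle","dish_glass","slide_box","oil_jar","mouse","beaker"):
        s=bot.silhouettes(l,n)[:2]
        print(n,l,[(round(float(d['score']),2),np.round(d['location'],1),int(d['region'].sum()),np.round(atz(C[n],d['location'],.06)[0,:2],3)) for d in s])
        if s: np.save(f'm_{n}_{l}.npy',s[0]['region'])
E
```

```text
{'cy', 'vertical_fov', 'position', 'attitude', 'cx'}
top lid [(0.72, array([387.8, 249.3]), 840, array([ 0.494, -0.286])), (0.15, array([195.5, 237.2]), 1667, array([0.512, 0.294]))]
top loop [(0.88, array([391.1, 252.1]), 856, array([ 0.485, -0.296]))]
top lifter [(0.56, array([378.5, 259.6]), 1910, array([ 0.462, -0.258])), (0.54, array([285.1, 231. ]), 89, array([0.539, 0.024]))]
top grip []
top fork [(0.56, array([281.7, 231.3]), 835, array([0.538, 0.034])), (0.32, array([462.3, 222.4]), 411, array([ 0.582, -0.513]))]
top heater [(0.58, array([377.8, 254.9]), 1805, array([ 0.476, -0.256])), (0.32, array([341.2, 169.1]), 110, array([ 0.738, -0.144]))]
top stand [(0.59, array([196.9, 239.9]), 1675, array([0.504, 0.289])), (0.48, array([288.9, 228.1]), 878, array([0.549, 0.013]))]
top slide_tray [(0.63, array([246.9, 170.9]), 680, array([0.723, 0.148]))]
top stain_bottle []
top dish_glass [(0.68, array([242.7, 284.5]), 307, array([0.376, 0.145]))]
top slide_box [(0.64, array([337.2, 282.3]), 430, array([ 0.391, -0.135])), (0.39, array([339.3, 166.4]), 110, array([ 0.746, -0.138]))]

[... 994 characters left out ...]
scene stain_bottle [(0.59, array([192.6, 209.6]), 156, array([ 0.757, -0.13 ])), (0.37, array([295.5, 177.5]), 350, array([ 0.418, -0.09 ]))]
scene dish_glass [(0.67, array([352.3, 230.9]), 270, array([0.406, 0.183])), (0.42, array([392.3, 377.3]), 1160, array([0.591, 0.549]))]
scene slide_box [(0.73, array([285. , 200.3]), 312, array([ 0.502, -0.02 ])), (0.62, array([293.7, 177.3]), 359, array([ 0.422, -0.094]))]
scene oil_jar [(0.64, array([197.6, 242.6]), 263, array([ 0.795, -0.005]))]
scene mouse [(0.78, array([392.1, 376.7]), 1161, array([0.591, 0.548]))]
scene beaker [(0.73, array([193.7, 130.8]), 304, array([ 0.594, -0.502])), (0.41, array([352.6, 231.3]), 274, array([0.406, 0.185]))]
```

```bash
cat >> h.py <<'E'
def plan(p,yaw,tilt=None):
    "shift (tool axes, cm) and turn (deg) to reach TCP p, tool down, tool x at world yaw (deg)"
    o,r=state(); T=R.from_euler('z',yaw,degrees=True)*R.from_euler('x',180,degrees=True)
    if tilt is not None: T=R.from_rotvec(np.radians(tilt))*T
    print('t',round(o['t'],2),'pos',np.round(o['eef_pos'],4),'yaw',round(float(np.degrees(np.arctan2(*r.as_matrix()[1::-1,0]))),2),'tiltz',np.round(r.as_matrix()[:,2],4),'F',np.round(o['contact_force'],2),'M',np.round(o['torque'],3),'w',round(o['gripper_width'],3))
    print('turn',np.round((r.inv()*T).as_rotvec(degrees=True),2),'shift',np.round(100*r.inv().apply(np.array(p)-o['eef_pos']),2))
E
python3 - <<'E'
from h import *
o,r=state(); c=cam('wrist')
print(r.inv().apply(c['position']-o['eef_pos']),(r.inv()*c['R']).as_matrix())
plan([.39,-.29,.30],0)
E
```

```text
[ 0.07858477  0.00089366 -0.1257821 ] [[ 1.38333996e-03  9.51011773e-01  3.09151572e-01]
 [ 9.99998973e-01 -1.20013785e-03 -7.82765935e-04]
 [-3.73395116e-04  3.09152338e-01 -9.51012457e-01]]
t 1.6 pos [ 0.2996 -0.6049  0.2483] yaw 26.35 tiltz [-0.  0. -1.] F [0.26 0.17 0.54] M [-0.074 -0.004 -0.059] w 0.997
turn [-0.    0.   26.35] shift [ 22.08 -24.21  -5.17]
```

```bash
python3 - <<'E'
from h import *
plan([.52,-.285,.30],0)
E
```

```text
t 1.6 pos [ 0.2996 -0.6049  0.2483] yaw 26.35 tiltz [-0.  0. -1.] F [0.26 0.17 0.54] M [-0.074 -0.004 -0.059] w 0.997
turn [-0.    0.   26.35] shift [ 33.95 -18.88  -5.17]
```

Call:
carry_out(
  moves=[
    [[0,0,8],[5,-2.8,-1.5],8.5],
    [[0,0,17],[10,-5.6,-3],8.5],
    [[0,0,26.35],[15,-8.3,-5.2],8.5],
    [[0,0,26.35],[20,-11.1,-5.2],8.5],
    [[0,0,26.35],[24,-13.3,-5.2],8.5],
  ],
)

```text
t: 2.22
eef_pos: [0.4573, -0.3768, 0.301]
tool_rot: [0.0, 1.0, 0.001, 0.001]
contact_force: [0.5, -0.3, 0.1]
gripper_width: 0.994
```

```bash
python3 - <<'E'
from h import *
plan([.52,-.285,.30],0)
E
```

```text
t 2.23 pos [ 0.4573 -0.3768  0.301 ] yaw 0.1 tiltz [ 1.4e-03 -3.0e-04 -1.0e+00] F [ 0.47 -0.29  0.05] M [-0.011 -0.033  0.011] w 0.994
turn [ 0.02 -0.08  0.1 ] shift [ 6.29 -9.17  0.1 ]
```

Call:
carry_out(
  moves=[
    [[0,0,0],[3.2,-4.6,0],8.5],
    [[0,0,0],[6.4,-9.3,0],8.5],
    [[0,0,0],[6.4,-9.3,0],8.5],
    [[0,0,0],[6.4,-9.3,0],8.5],
  ],
)

```text
t: 2.72
eef_pos: [0.5194, -0.2866, 0.3003]
tool_rot: [0.0, 1.0, 0.0, -0.0]
contact_force: [0.3, 0.9, -0.5]
gripper_width: 0.999
```

```bash
python3 - <<'E'
from h import *
plan([.52,-.285,.30],0)
c=cam('wrist'); a=bot.read_camera('wrist'); cv2.imwrite('pics/w1.png',a[:,:,::-1]); np.save('w1.npy',[c['position'],])
import pickle; pickle.dump(c,open('c1.pkl','wb'))
for l in('lid','loop','heater'):
    for d in bot.silhouettes(l,'wrist')[:1]: print(l,d['score'],d['location'],d['region'].sum(),atz(c,d['location'],.061)); np.save(f'm_w1_{l}.npy',d['region'])
E
```

```text
t 2.73 pos [ 0.5194 -0.2866  0.3003] yaw 0.01 tiltz [-3.e-04 -6.e-04 -1.e+00] F [ 0.34  0.91 -0.47] M [ 0.006  0.048 -0.006] w 0.999
turn [0.03 0.01 0.01] shift [ 0.06 -0.16  0.03]
lid 0.57 [292.6, 198.8] 6025 [[ 0.49454153 -0.29716137  0.061     ]]
loop 0.79 [292.5, 201.0] 6158 [[ 0.4920052  -0.29707313  0.061     ]]
heater 0.62 [37.1, 147.2] 5009 [[ 0.5507803  -0.02700127  0.061     ]]
```

View pics/w1.png

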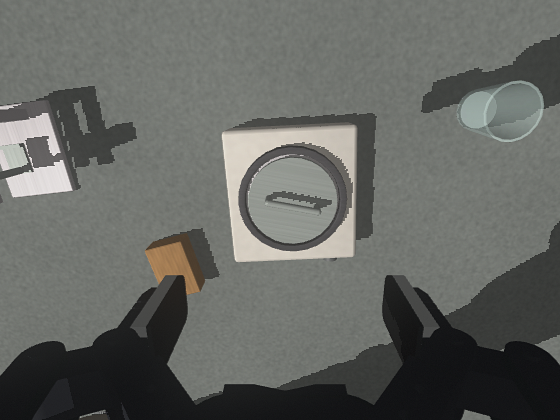

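```bash
python3 - <<'E'
from h import *
import pickle
c=pickle.load(open('c1.pkl','rb')); a=cv2.imread('pics/w1.png')
m=np.load('m_w1_lid.npy').astype(np.uint8)
k=max(cv2.findContours(m,0,1)[0],key=cv2.contourArea)[:,0,:]
P=atz(c,k,.061); A=np.c_[2*P[:,:2],np.ones(len(P))]; s=np.linalg.lstsq(A,(P[:,:2]**2).sum(1),rcond=None)[0]
print('disc centre',s[:2],'r',np.sqrt(s[2]+s[0]**2+s[1]**2))
# dark collar ring
g=cv2.cvtColor(a,6); roi=np.zeros_like(g); cv2.circle(roi,(293,198),58,1,-1)
ring=((g<85)&(roi>0)).astype(np.uint8); 
k=max(cv2.findContours(ring,0,1)[0],key=cv2.contourArea)[:,0,:]
P=atz(c,k,.059);A=np.c_[2*P[:,:2],np.ones(len(P))]; s2=np.linalg.lstsq(A,(P[:,:2]**2).sum(1),rcond=None)[0]
print('collar',s2[:2],'r',np.sqrt(s2[2]+s2[0]**2+s2[1]**2))
cr=cv2.resize(a[140:255,235:355],None,fx=5,fy=5,interpolation=cv2.INTER_CUBIC)
cv2.imwrite('pics/w1c.png',cr)
E
```

```text
disc centre [ 0.49165385 -0.29675539] r 0.04903910207582969
collar [ 0.49224901 -0.29678433] r 0.055991205214214905
```

View pics/w1c.png

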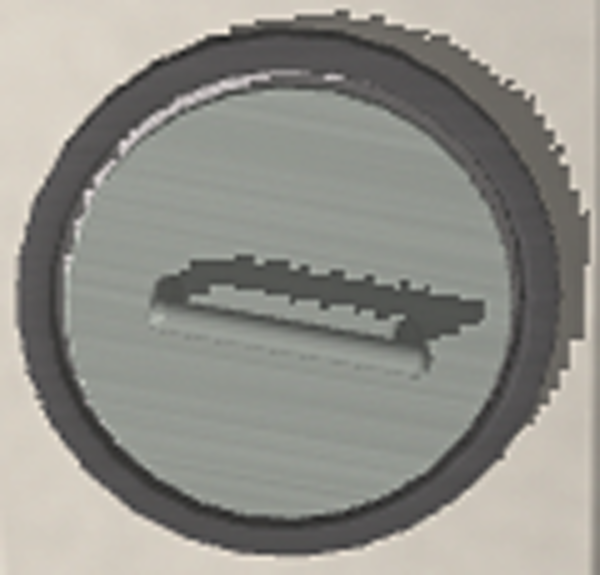

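```bash
python3 - <<'E'
from h import *
import pickle
c=pickle.load(open('c1.pkl','rb'))
P=atz(c,[[265.6,202.2],[320.6,212.2],[293.1,207.2]],.0795); d=P[0]-P[1]
print(P,np.linalg.norm(d),'lid yaw',np.degrees(np.arctan2(-d[0],d[1])))
plan([.55,.30,.30],0)
plan([.56,.02,.32],0)
E
```

```text
[[ 0.49604846 -0.26823968  0.0795    ]
 [ 0.48502567 -0.3266165   0.0795    ]
 [ 0.49056355 -0.29728783  0.0795    ]] 0.059408374250659285 lid yaw -10.692772514069535
t 2.92 pos [ 0.5188 -0.2877  0.3004] yaw -0.16 tiltz [-2.e-04 -5.e-04 -1.e+00] F [-0.86 -0.28 -0.61] M [-0.044  0.052  0.035] w 0.996
turn [ 0.03  0.01 -0.16] shift [ 2.960e+00 -5.878e+01  1.000e-02]
t 2.92 pos [ 0.5188 -0.2877  0.3004] yaw -0.16 tiltz [-2.e-04 -5.e-04 -1.e+00] F [-0.86 -0.28 -0.61] M [-0.044  0.052  0.035] w 0.996
turn [ 0.03  0.01 -0.16] shift [  4.04 -30.78  -1.98]
```

Call:
carry_out(
  moves=[
    [[0,0,0],[1,-6,-0.5],8.5],
    [[0,0,0],[2,-12,-1],8.5],
    [[0,0,0],[3,-18,-1.5],8.5],
    [[0,0,0],[4,-24.2,-2],8.5],
    [[0,0,0],[4,-30.4,-2],8.5],
  ],
)

```text
t: 3.55
eef_pos: [0.5603, 0.0186, 0.3209]
tool_rot: [-0.0, 1.0, -0.001, 0.001]
contact_force: [-0.1, 0.7, -0.3]
gripper_width: 0.994
```

Call:
carry_out(
  moves=[
    [[0,0,0],[0,0,0],8.5],
    [[0,0,0],[0,0,0],8.5],
  ],
)

```text
t: 3.8
eef_pos: [0.5596, 0.0165, 0.3202]
tool_rot: [0.0, 1.0, -0.001, -0.0]
contact_force: [1.0, -0.6, 0.2]
gripper_width: 0.997
```

```bash
python3 - <<'E'
from h import *
plan([.56,.30,.32],0)
c=cam('wrist'); a=bot.read_camera('wrist'); cv2.imwrite('pics/w2.png',a[:,:,::-1])
import pickle; pickle.dump(c,open('c2.pkl','wb'))
E
```

```text
t 3.8 pos [0.5596 0.0165 0.3202] yaw -0.07 tiltz [-1.e-04 -8.e-04 -1.e+00] F [ 0.99 -0.62  0.19] M [-0.026 -0.047  0.019] w 0.997
turn [ 0.05  0.01 -0.07] shift [  0.   -28.35   0.  ]
```

View pics/w2.png

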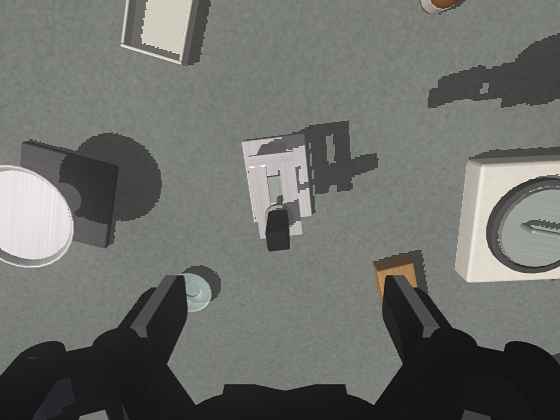

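Call:
carry_out(
  moves=[
    [[0,0,0],[0,-6,0],8.5],
    [[0,0,0],[0,-12,0],8.5],
    [[0,0,0],[0,-18,0],8.5],
    [[0,0,0],[0,-24,0],8.5],
    [[0,0,0],[-1,-28.3,0],8.5],
  ],
)

```text
t: 4.47
eef_pos: [0.5506, 0.3012, 0.3199]
tool_rot: [0.0, 1.0, -0.001, -0.0]
contact_force: [0.0, 0.0, 0.2]
gripper_width: 0.996
```

Call:
carry_out(
  moves=[
    [[0,0,0],[0,0,0],8.5],
    [[0,0,0],[0,0,0],8.5],
  ],
)

```text
t: 4.72
eef_pos: [0.5509, 0.2983, 0.32]
tool_rot: [0.001, 1.0, -0.002, 0.0]
contact_force: [-0.2, -0.9, 0.3]
gripper_width: 0.997
```

```bash
python3 - <<'E'
from h import *
import pickle
plan([.55,.30,.32],0)
c=cam('wrist'); a=bot.read_camera('wrist')[:,:,::-1]; cv2.imwrite('pics/w3.png',a); pickle.dump(c,open('c3.pkl','wb'))
b=cv2.imread('pics/w2.png')
f=cv2.resize(b[120:260,230:330],None,fx=4,fy=4,interpolation=cv2.INTER_CUBIC)
s=cv2.resize(a[110:290,190:380],None,fx=2,fy=2,interpolation=cv2.INTER_CUBIC)
M=np.zeros((560,400+380,3),np.uint8); M[:,:400]=f; M[:360,400:]=s
cv2.imwrite('pics/m3.png',M)
E
```

```text
t 4.72 pos [0.5509 0.2983 0.32  ] yaw -0.19 tiltz [ 1.0e-04 -1.5e-03 -1.0e+00] F [-0.21 -0.9   0.26] M [ 0.06  -0.052  0.041] w 0.997
turn [ 0.09 -0.01 -0.19] shift [-0.09 -0.17 -0.  ]
```

View pics/m3.png

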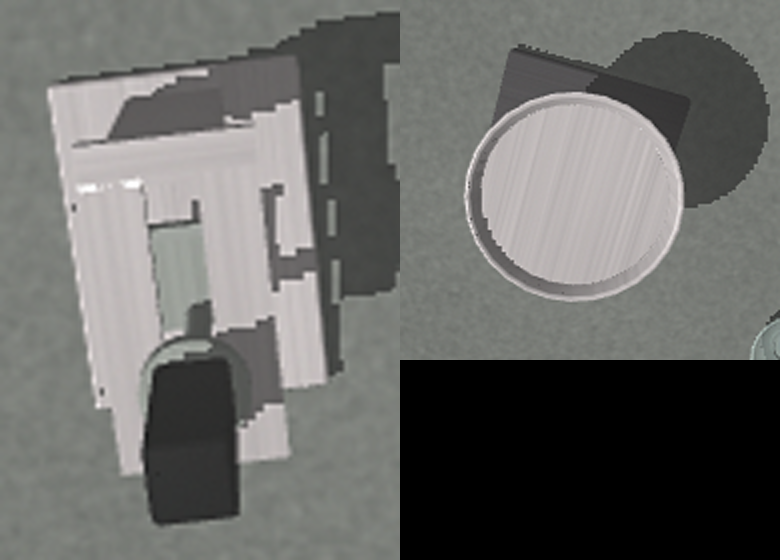

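```bash
python3 - <<'E'
from h import *
import pickle
from scipy.optimize import least_squares
c3=pickle.load(open('c3.pkl','rb')); c2=pickle.load(open('c2.pkl','rb')); cs=cam('scene'); ct=cam('top')
def outer(a,ctr,rad,th):
    g=cv2.GaussianBlur(cv2.cvtColor(a,6),(3,3),0); roi=np.zeros_like(g); cv2.circle(roi,ctr,rad,1,-1)
    m=((g>th)&(roi>0)).astype(np.uint8)
    k=max(cv2.findContours(m,0,1)[0],key=cv2.contourArea); return cv2.convexHull(k)[:,0,:].astype(float)
K={}
K['w']=(c3,outer(cv2.imread('pics/w3.png'),(277,209),66,140))
K['s']=(cs,outer(cv2.imread('pics/scene.png'),(350,273),32,150))
K['t']=(ct,outer(cv2.imread('pics/top.png'),(190,235),26,150))
t=np.linspace(0,2*np.pi,361)
def res(p,ks,r):
    out=[]
    for k in ks:
        c,h=K[k]; q=proj(c,np.c_[p[0]+r*np.cos(t),p[1]+r*np.sin(t),np.full(361,p[2])]).astype(np.float32).reshape(-1,1,2)
        out+=[cv2.pointPolygonTest(q,(float(x),float(y)),True) for x,y in h]
    return np.array(out)
for k in K: print(k,len(K[k][1]),cv2.fitEllipse(K[k][1].astype(np.float32)))
for r in(.056,.0575):
  for ks in('w','ws','wst'):
    s=least_squares(res,[.515,.3,.09],args=(ks,r),loss='soft_l1',diff_step=1e-3); print(r,ks,s.x,np.sqrt(np.mean(s.fun**2)))
# fork
print('handle top',atz(c2,[[278.5,240]],.166)); 
Q=atz(c2,np.array([[148,440],[238,438],[238,515],[156,522]])/4+[230,120],.166);print(Q[:, :2],Q.mean(0))
B=atz(c2,np.array([[48,88],[298,60],[327,380]])/4+[230,120],.008);print(B)
d=B[0]-B[1];print('yaw back',np.degrees(np.arctan2(-d[0],d[1])));d=B[1]-B[2];print('yaw side',np.degrees(np.arctan2(d[1],d[0])))
T=atz(c2,np.array([[72,190],[120,470],[255,190],[290,455],[145,190],[160,330]])/4+[230,120],.100);print(T)
for i in(0,2,4):
    d=T[i]-T[i+1];print(np.degrees(np.arctan2(d[1],d[0])))
E
```

```text
w 46 ((276.3276672363281, 208.20416259765625), (104.7706527709961, 110.46405792236328), 95.86859893798828)
s 28 ((352.9952697753906, 269.0145263671875), (52.468544006347656, 63.942996978759766), 127.56878662109375)
t 25 ((190.81190490722656, 233.043701171875), (36.74098587036133, 39.40167999267578), 166.8642120361328)
0.056 w [0.52294095 0.30485613 0.11404077] 0.1640023353515009
0.056 ws [0.52312464 0.30483195 0.11503363] 5.38508060836005
0.056 wst [0.52265593 0.30467151 0.11366792] 4.7855720939017505
0.0575 w [0.52007451 0.30506352 0.10515396] 0.16400442670444568
0.0575 ws [0.52030931 0.30501951 0.10639913] 5.1873913900016495
0.0575 wst [0.52008197 0.30485511 0.10558525] 4.585985004427215
handle top [[0.52121017 0.02026602 0.166     ]]
[[0.53066704 0.0302767 ]
 [0.53112925 0.01059685]
 [0.51278185 0.01050918]
 [0.51108622 0.02879589]] [0.52141609 0.02004465 0.166     ]
[[ 0.58848951  0.06834288  0.008     ]
 [ 0.59714755 -0.01031998  0.008     ]
 [ 0.49134752 -0.02203839  0.008     ]]
yaw back 6.280983328841299
yaw side 6.320316354922502
[[ 0.5733949   0.05208724  0.1       ]
 [ 0.49646547  0.04153602  0.1       ]
 [ 0.57339215  0.00545109  0.1       ]
 [ 0.50083716 -0.00466778  0.1       ]
 [ 0.5733938   0.03348552  0.1       ]
 [ 0.53619411  0.03013965  0.1       ]]
7.8096496764541765
7.939530188815648
5.139543733347141
```

Call:
carry_out(
  moves=[
    [[0,0,0],[0,6,0],8.5],
    [[0,0,0],[0,12,0],8.5],
    [[0,0,0],[0,16,0],8.5],
    [[0,0,0],[0,16,0],8.5],
    [[0,0,0],[0,16,0],8.5],
  ],
)

```text
t: 5.4
eef_pos: [0.5499, 0.1399, 0.3206]
tool_rot: [-0.0, 1.0, -0.001, 0.0]
contact_force: [-0.5, -0.1, 0.6]
gripper_width: 0.997
```

```bash
python3 - <<'E'
from h import *
import pickle
plan([.52,.02,.30],5)
c=cam('wrist'); a=bot.read_camera('wrist')[:,:,::-1]; cv2.imwrite('pics/w4.png',a); pickle.dump(c,open('c4.pkl','wb'))
b=cv2.imread('pics/scene.png')
u0,v0=np.round(proj(c,[[.55,.02,.1]])[0]).astype(int)-[50,70]; print(u0,v0)
u1,v1=np.round(proj(c,[[.52,.305,.09]])[0]).astype(int)-[65,65]; print(u1,v1)
f=cv2.resize(a[v0:v0+140,u0:u0+100],None,fx=4,fy=4,interpolation=cv2.INTER_CUBIC)
s=cv2.resize(a[v1:v1+130,u1:u1+130],(390,390),interpolation=cv2.INTER_CUBIC)
M=np.zeros((590,790,3),np.uint8); M[:f.shape[0],:400]=f; M[:390,400:]=s; M[390:590,400:]=cv2.resize(b[250:300,313:411],(390,200),interpolation=cv2.INTER_CUBIC)
cv2.imwrite('pics/m4.png',M)
E
```

```text
t 5.4 pos [0.5499 0.1399 0.3206] yaw -0.13 tiltz [ 4.e-04  3.e-04 -1.e+00] F [-0.5  -0.06  0.64] M [0.01  0.035 0.035] w 0.997
turn [-0.02 -0.03 -5.13] shift [-2.96 12.    2.05]
349 111
66 141
```

View pics/m4.png

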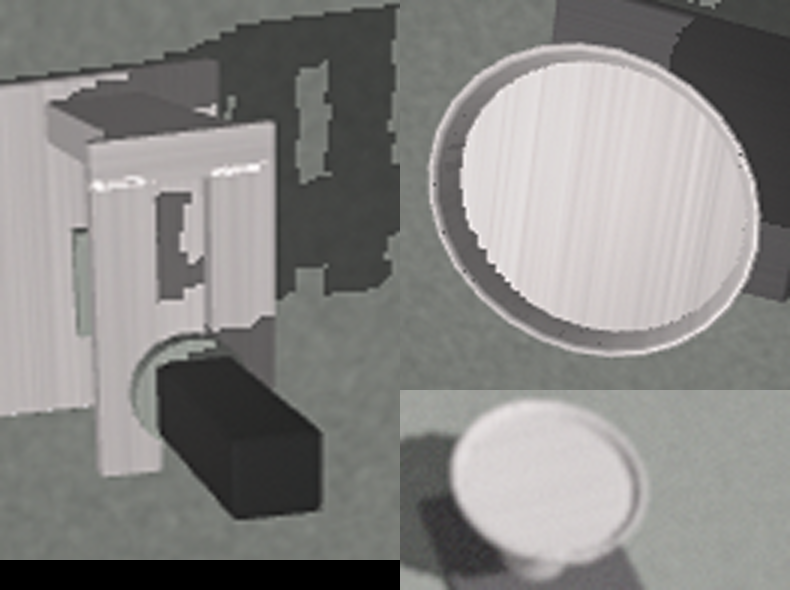

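```bash
python3 - <<'E'
from h import *
import pickle
from scipy.optimize import least_squares
L=lambda i:pickle.load(open(f'c{i}.pkl','rb'))
c2,c3,c4=L(2),L(3),L(4)
def hull(a,ctr,ax,th):
    g=cv2.cvtColor(a,6); roi=np.zeros_like(g); cv2.ellipse(roi,ctr,ax,0,0,360,1,-1)
    m=((g>th)&(roi>0)).astype(np.uint8)
    k=max(cv2.findContours(m,0,1)[0],key=cv2.contourArea); return cv2.convexHull(k)[:,0,:].astype(float),m
H=[(c3,hull(cv2.imread('pics/w3.png'),(277,208),(62,60),135)[0]),(c4,hull(cv2.imread('pics/w4.png'),(131,207),(61,59),135)[0])]
t=np.linspace(0,2*np.pi,361)
def res(p,H):
    out=[]
    for c,h in H:
        q=proj(c,np.c_[p[0]+p[3]*np.cos(t),p[1]+p[3]*np.sin(t),np.full(361,p[2])]).astype(np.float32).reshape(-1,1,2)
        out+=[cv2.pointPolygonTest(q,(float(x),float(y)),True) for x,y in h]
    return np.array(out)
s=least_squares(res,[.52,.305,.1,.058],args=(H,),loss='soft_l1',diff_step=1e-3,x_scale=[.1]*4);print('rim',s.x,np.sqrt(np.mean(s.fun**2)),len(s.fun))
# floor: bright region picked points
F=[(c3,np.array([[481,195],[580,102],[575,285],[510,258],[505,135]])/2+[-10,110]),(c4,np.array([[461,170],[585,62],[470,220],[530,300],[615,330],[500,95]])/3+[66-400/3,141])]
F[0]=(c3,np.array([[81,195],[180,102],[175,285],[110,258]])/2+[190,110])
s=least_squares(res,[.52,.305,.09,.051],args=(F,),loss='soft_l1',diff_step=1e-3,x_scale=[.1]*4);print('floor',s.x,np.sqrt(np.mean(s.fun**2)))
X=tri([(c2,[278.5,240]),(c4,[418.5,229.5])]);print('handle top',X)
Q=atz(c4,np.array([[235,437],[320,432],[320,508],[238,518]])/4+[349,111],.166);print(Q.mean(0))
for i,j in((0,1),(3,2)):
    d=Q[i]-Q[j];print('yaw',np.degrees(np.arctan2(-d[0],d[1])))
for i,j in((0,3),(1,2)):
    d=Q[i]-Q[j];print('yaw',np.degrees(np.arctan2(d[1],d[0])))
T=atz(c4,np.array([[90,145],[101,473],[275,125],[275,310],[155,195],[157,298]])/4+[349,111],.1);print(T)
for i in(0,2,4):
    d=T[i]-T[i+1];print(np.degrees(np.arctan2(d[1],d[0])))
# collar centre ellipse check in w2
print('collar w2',atz(c2,[[230+196/4,120+386/4]],.106), 'proj axis at collar', proj(c2,[[.5213,.0202,.106]]))
E
```

```text
rim [0.51637591 0.3051035  0.09337172 0.05935221] 0.1600337353446995 95
floor [0.51583954 0.3036929  0.08555656 0.0521228 ] 0.5052252150618578
handle top [0.52032556 0.02030899 0.16374523]
[0.52122255 0.02121443 0.166     ]
yaw 3.5426910290885174
yaw 7.570118102387601
yaw 8.260467107459847
yaw 7.372227578553439
[[ 5.84112387e-01  5.13151942e-02  1.00000000e-01]
 [ 4.96247156e-01  4.15234536e-02  1.00000000e-01]
 [ 5.89016065e-01  5.56076713e-03  1.00000000e-01]
 [ 5.41540414e-01 -1.00891006e-04  1.00000000e-01]
 [ 5.71544711e-01  3.38743595e-02  1.00000000e-01]
 [ 5.44769593e-01  3.08859776e-02  1.00000000e-01]]
6.358830501636999
6.800630041573166
6.368448980794416
collar w2 [[0.52266472 0.02064395 0.106     ]] proj axis at collar [[279.42900175 217.73035323]]
```

Call:
carry_out(
  moves=[
    [[0,0,-3],[-1.5,6,2],8.5],
    [[0,0,-6.4],[-2.9,11.95,6],8.5],
    [[0,0,-6.4],[-2.9,11.95,9],8.5],
    [[0,0,-6.4],[-2.9,11.95,9],8.5],
    [[0,0,-6.4],[-2.9,11.95,9],8.5],
  ],
)

```text
t: 6.08
eef_pos: [0.5217, 0.0233, 0.2316]
tool_rot: [-0.0, 0.998, 0.057, 0.001]
contact_force: [0.5, 1.3, 0.1]
gripper_width: 0.995
```

```bash
python3 - <<'E'
from h import *
import pickle
plan([.521,.0205,.138],6.3)
c=cam('wrist'); a=bot.read_camera('wrist')[:,:,::-1]; cv2.imwrite('pics/w5.png',a); pickle.dump(c,open('c5.pkl','wb'))
print(proj(c,[[.521,.0205,.166],[.521,.0205,.106]]))
E
```

```text
t 6.08 pos [0.5217 0.0233 0.2316] yaw 6.54 tiltz [ 0.0018  0.0011 -1.    ] F [0.47 1.33 0.15] M [ 0.063 -0.035 -0.016] w 0.995
turn [-0.05 -0.11  0.24] shift [-0.12  0.28  9.36]
[[286.87930863 239.75239089]
 [286.37485514 209.70470484]]
```

View pics/w5.png

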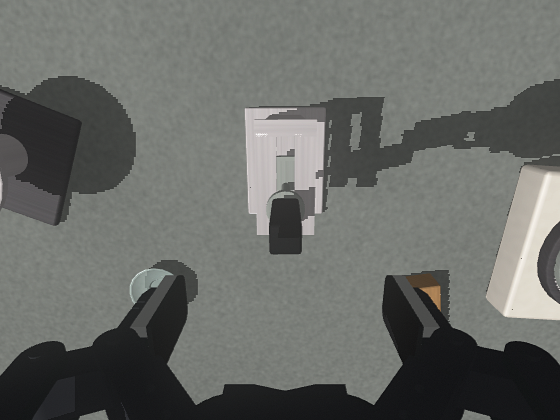

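Call:
carry_out(
  moves=[
    [[0,0,0.2],[-0.1,0.28,4],8.5],
    [[0,0,0.2],[-0.1,0.28,7.5],8.5],
    [[0,0,0.2],[-0.1,0.28,9.35],8.5],
    [[0,0,0.2],[-0.1,0.28,9.35],8.5],
    [[0,0,0.2],[-0.1,0.28,9.35],4],
  ],
  newtons=100,
)

```text
t: 6.75
eef_pos: [0.5214, 0.0193, 0.1384]
tool_rot: [-0.0, 0.999, 0.055, 0.001]
contact_force: [0.3, -0.0, -0.2]
gripper_width: 0.811
```

```bash
python3 - <<'E'
from h import *
plan([.521,.0205,.138],6.3)
E
```

```text
t 6.75 pos [0.5214 0.0193 0.1384] yaw 6.25 tiltz [ 2.8e-03  5.0e-04 -1.0e+00] F [ 0.25 -0.   -0.21] M [-0.065 -0.023 -0.023] w 0.811
turn [-0.01 -0.16 -0.05] shift [-0.02 -0.13  0.04]
```

Call:
carry_out(
  moves=[
    [[0,0,0],[0,-0.1,0],2.6],
    [[0,0,0],[0,-0.1,0],1.2],
    [[0,0,0],[0,-0.1,0],1.2],
    [[0,0,0],[0,-0.1,0],1.2],
    [[0,0,0],[0,-0.1,0],1.2],
  ],
  newtons=100,
)

```text
t: 7.38
eef_pos: [0.5203, 0.0194, 0.1375]
tool_rot: [-0.0, 0.999, 0.054, 0.0]
contact_force: [-1.9, 0.2, 5.7]
gripper_width: 0.22
```

Call:
carry_out(
  moves=[
    [[0,0,0],[0,0,0],1.2],
    [[0,0,0],[0,0,0],1.2],
  ],
)

```text
t: 7.62
eef_pos: [0.5202, 0.0195, 0.1374]
tool_rot: [-0.0, 0.999, 0.054, 0.0]
contact_force: [-0.6, 0.1, 6.6]
gripper_width: 0.222
```

```bash
python3 - <<'E'
from h import *
plan([.521,.0205,.143],6.3)
E
```

```text
t 7.62 pos [0.5202 0.0195 0.1374] yaw 6.19 tiltz [ 9.e-04  1.e-04 -1.e+00] F [-0.55  0.06  6.58] M [-0.015  0.311 -0.003] w 0.222
turn [ 0.   -0.05 -0.11] shift [ 0.09 -0.09 -0.56]
```

Call:
carry_out(
  moves=[
    [[0,0,0],[0,0,-0.3],1.2],
    [[0,0,0],[0,0,-0.6],1.2],
    [[0,0,0],[0,0,-0.6],1.2],
    [[0,0,0],[0,0,-0.6],1.2],
  ],
)

```text
t: 8.12
eef_pos: [0.5197, 0.0193, 0.1426]
tool_rot: [0.0, 0.999, 0.054, -0.0]
contact_force: [-0.1, 0.9, -1.7]
gripper_width: 0.22
```

```bash
python3 - <<'E'
from h import *
plan([.521,.0205,.143],6.3)
E
```

```text
t 8.12 pos [0.5197 0.0193 0.1426] yaw 6.19 tiltz [-3.e-04 -1.e-04 -1.e+00] F [-0.09  0.91 -1.73] M [-0.003  0.017 -0.029] w 0.22
turn [ 0.    0.02 -0.11] shift [ 0.14 -0.11 -0.04]
```

Call:
carry_out(
  moves=[
    [[0,0,0],[-3,0,0],1.2],
    [[0,0,0],[-6.5,0,0],1.2],
    [[0,0,0],[-9.5,0,0],1.2],
    [[0,0,0],[-9.5,0,-4],1.2],
    [[0,0,0],[-9.5,0,-8],1.2],
  ],
)

```text
t: 8.75
eef_pos: [0.4246, 0.009, 0.2235]
tool_rot: [0.0, 0.999, 0.054, -0.001]
contact_force: [1.1, 0.5, -2.1]
gripper_width: 0.223
```

```bash
python3 - <<'E'
from h import *
plan([.4468,-.2888,.22],-10.5)
E
```

```text
t 8.75 pos [0.4246 0.009  0.2235] yaw 6.2 tiltz [-1.2e-03 -1.0e-04 -1.0e+00] F [ 1.08  0.47 -2.1 ] M [ 0.02  -0.12   0.015] w 0.223
turn [1.00e-02 7.00e-02 1.67e+01] shift [-1.01 29.85  0.35]
```

Call:
carry_out(
  moves=[
    [[0,0,4],[-0.2,6,0],1.2],
    [[0,0,8],[-0.4,12,0],1.2],
    [[0,0,12],[-0.6,18,0],1.2],
    [[0,0,16.7],[-0.8,24,0],1.2],
    [[0,0,16.7],[-1,29.85,0],1.2],
  ],
)

```text
t: 9.38
eef_pos: [0.4475, -0.2906, 0.2228]
tool_rot: [0.0, 0.996, -0.092, 0.0]
contact_force: [1.3, 1.0, -1.9]
gripper_width: 0.222
```

Call:
carry_out(
  moves=[
    [[0,0,0],[0,0,0],1.2],
    [[0,0,0],[0,0,0],1.2],
  ],
)

```text
t: 9.62
eef_pos: [0.4474, -0.288, 0.2223]
tool_rot: [-0.0, 0.996, -0.092, -0.0]
contact_force: [0.5, 0.0, -2.1]
gripper_width: 0.222
```

```bash
python3 - <<'E'
from h import *
import pickle
plan([.4468,-.2888,.1764],-10.5)
o,r=state()
c=cam('wrist'); a=bot.read_camera('wrist')[:,:,::-1]; cv2.imwrite('pics/w6.png',a); pickle.dump((c,o),open('c6.pkl','wb'))
print(o['eef_pos'],proj(c,[[.491,-.297,.0795]]), proj(c,o['eef_pos']+r.apply([[.03,0,.1124],[.026,0,.1084]])))
cv2.imwrite('pics/w6c.png',cv2.resize(a[130:330,180:390],None,fx=3,fy=3,interpolation=cv2.INTER_CUBIC))
E
```

```text
t 9.62 pos [ 0.4474 -0.288   0.2223] yaw -10.51 tiltz [-8.0e-04  1.1e-03 -1.0e+00] F [ 0.51  0.04 -2.07] M [ 0.035 -0.005  0.021] w 0.222
turn [-0.05  0.06 -0.01] shift [-0.05  0.09  4.59]
[ 0.44744983 -0.28803481  0.22232335] [[284.05101832 147.1211412 ]] [[282.59583071 173.60661496]
 [282.57046626 180.41924557]]
```

View pics/w6c.png

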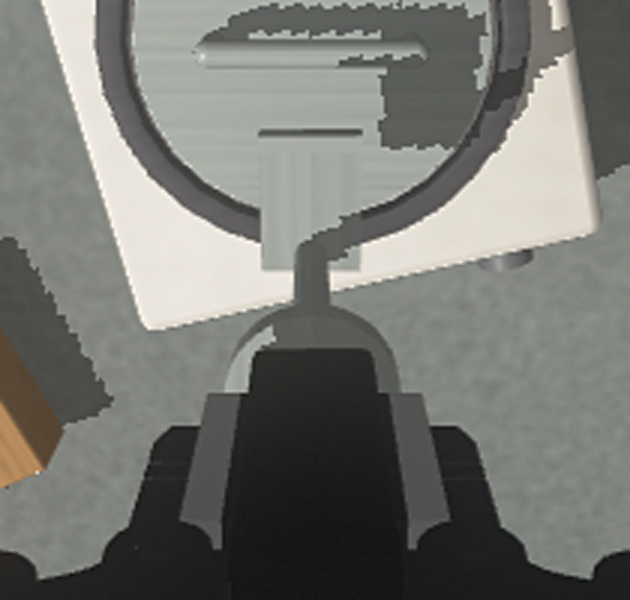

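Call:
carry_out(
  moves=[
    [[0,0,0],[-0.2,0,2.5],1.2],
    [[0,0,0],[-0.2,0,4],1.2],
    [[0,0,0],[-0.2,0,4.6],1.2],
    [[0,0,0],[-0.2,0,4.6],1.2],
    [[0,0,0],[-0.2,0,4.6],1.2],
  ],
)

```text
t: 10.3
eef_pos: [0.4462, -0.2885, 0.1775]
tool_rot: [0.0, 0.996, -0.091, 0.001]
contact_force: [0.2, -0.7, -1.4]
gripper_width: 0.217
```

```bash
python3 - <<'E'
from h import *
u=np.array([.983,-.182])
p=np.array([.491,-.297])-.0195*u
plan([*p,.1764],-10.5)
E
```

```text
t 10.3 pos [ 0.4462 -0.2885  0.1775] yaw -10.5 tiltz [ 1.1e-03 -5.0e-04 -1.0e+00] F [ 0.16 -0.74 -1.42] M [ 0.019 -0.033 -0.002] w 0.217
turn [ 0.02 -0.07  0.  ] shift [2.61 0.02 0.11]
```

Call:
carry_out(
  moves=[
    [[0,0,0],[0.5,0,0.1],1.2],
    [[0,0,0],[1.2,0,0.1],1.2],
    [[0,0,0],[1.9,0,0.1],1.2],
    [[0,0,0],[2.55,0,0.1],1.2],
    [[0,0,0],[2.55,0,0.1],1.2],
  ],
)

```text
t: 10.92
eef_pos: [0.4715, -0.293, 0.1758]
tool_rot: [0.0, 0.996, -0.091, 0.0]
contact_force: [0.3, 0.2, -2.1]
gripper_width: 0.223
```

```bash
python3 - <<'E'
from h import *
import pickle
plan([*(np.array([.491,-.297])-.0195*np.array([.983,-.182])),.1764],-10.5)
o,r=state()
c=cam('wrist'); a=bot.read_camera('wrist')[:,:,::-1]; cv2.imwrite('pics/w7.png',a); pickle.dump((c,o),open('c7.pkl','wb'))
cv2.imwrite('pics/w7c.png',cv2.resize(a[130:330,180:390],None,fx=3,fy=3,interpolation=cv2.INTER_CUBIC))
print(proj(c,[[.491,-.297,.0795]]),proj(c,o['eef_pos']+r.apply([[.03,0,.1044],[.026,0,.1084]])))
E
```

```text
t 10.93 pos [ 0.4715 -0.293   0.1758] yaw -10.48 tiltz [ 3.e-04 -0.e+00 -1.e+00] F [ 0.25  0.21 -2.06] M [ 0.022  0.027 -0.038] w 0.223
turn [-0.   -0.02  0.02] shift [ 0.04  0.04 -0.06]
[[283.07897532 193.32444955]] [[282.53902713 175.95537029]
 [282.56776363 180.38356452]]
```

View pics/w7c.png

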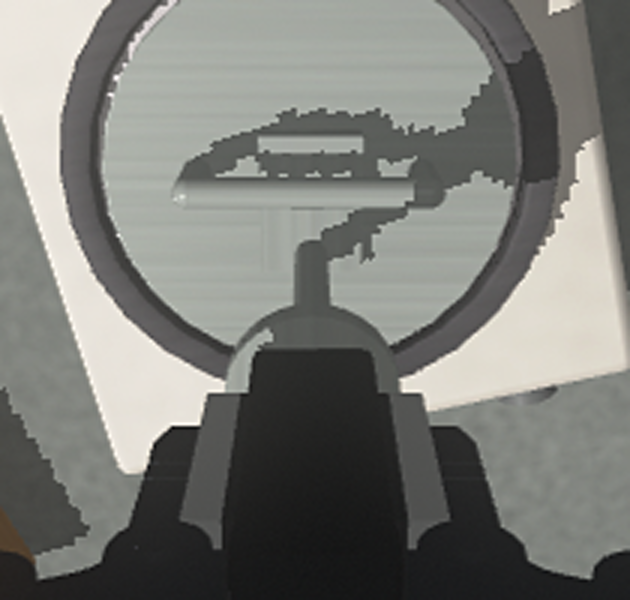

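Call:
carry_out(
  moves=[
    [[0,0,0],[0,0,-0.5],1.2],
    [[0,0,0],[0,0,-0.8],1.2],
    [[0,0,0],[0,0,-0.95],1.2],
    [[0,0,0],[0,0,-1.1],1.2],
    [[0,0,0],[0,0,-1.1],1.2],
  ],
  newtons=120,
)

```text
t: 11.6
eef_pos: [0.4704, -0.2928, 0.1864]
tool_rot: [-0.0, 0.996, -0.092, -0.0]
contact_force: [0.3, -0.0, -6.8]
gripper_width: 0.218
```

Call:
carry_out(
  moves=[
    [[0,0,0],[0,0,-0.15],1.2],
    [[0,0,0],[0,0,-0.3],1.2],
    [[0,0,0],[0,0,-0.5],1.2],
    [[0,0,0],[0,0,-0.5],1.2],
  ],
)

```text
t: 12.1
eef_pos: [0.4709, -0.2931, 0.1921]
tool_rot: [0.0, 0.996, -0.092, 0.0]
contact_force: [-1.4, -0.8, -7.0]
gripper_width: 0.22
```

```bash
python3 - <<'E'
from h import *
plan([*(np.array([.491,-.297])-.0195*np.array([.983,-.182])),.23],-10.5)
E
```

```text
t 12.1 pos [ 0.4709 -0.2931  0.1921] yaw -10.51 tiltz [ 5.e-04 -2.e-04 -1.e+00] F [-1.42 -0.85 -6.99] M [-0.02   0.125  0.037] w 0.22
turn [ 0.01 -0.03 -0.01] shift [ 0.1   0.02 -3.79]
```

Call:
carry_out(
  moves=[
    [[0,0,0],[0,0,-0.8],1.2],
    [[0,0,0],[0,0,-2.4],1.2],
    [[0,0,0],[0,0,-4.2],1.2],
    [[0,0,0],[0,0,-6],1.2],
    [[0,0,0],[0,0,-7],1.2],
  ],
)

```text
t: 12.72
eef_pos: [0.4714, -0.2933, 0.2639]
tool_rot: [0.0, 0.996, -0.092, 0.001]
contact_force: [-0.4, 0.4, -6.5]
gripper_width: 0.218
```

```bash
python3 - <<'E'
from h import *
import pickle
plan([.4967,.3086,.262],-10.5)
o,r=state(); print(np.round(o['q'],2))
c=cam('wrist'); a=bot.read_camera('wrist')[:,:,::-1]; cv2.imwrite('pics/w8.png',a); pickle.dump((c,o),open('c8.pkl','wb'))
cv2.imwrite('pics/w8c.png',cv2.resize(a[100:340,150:420],None,fx=2.5,fy=2.5,interpolation=cv2.INTER_CUBIC))
E
```

```text
t 12.72 pos [ 0.4714 -0.2933  0.2639] yaw -10.51 tiltz [ 0.0025 -0.0012 -1.    ] F [-0.38  0.44 -6.46] M [-0.029  0.082  0.017] w 0.218
turn [ 0.04 -0.15 -0.01] shift [ -8.49 -59.65   0.13]
[ 0.42  0.26  0.02  1.83 -0.01  1.04 -1.3 ]
```

Call:
carry_out(
  moves=[
    [[0,0,0],[-0.14,-1,0],1.2],
    [[0,0,0],[-0.42,-3,0],1.2],
    [[0,0,0],[-0.85,-6,0],1.2],
    [[0,0,0],[-1.35,-9.5,0],1.2],
    [[0,0,0],[-1.9,-13.5,0],1.2],
  ],
)

```text
t: 13.4
eef_pos: [0.476, -0.1551, 0.261]
tool_rot: [-0.0, 0.996, -0.092, -0.001]
contact_force: [1.1, 0.1, -7.0]
gripper_width: 0.216
```

Call:
carry_out(
  moves=[
    [[0,0,0],[-0.57,-4,0],1.2],
    [[0,0,0],[-1.14,-8,0],1.2],
    [[0,0,0],[-1.7,-12,0],1.2],
    [[0,0,0],[-2.28,-16,0],1.2],
    [[0,0,0],[-2.85,-20,0],1.2],
  ],
)

```text
t: 14.02
eef_pos: [0.4841, 0.0469, 0.2611]
tool_rot: [0.0, 0.996, -0.091, -0.001]
contact_force: [1.1, 0.2, -6.7]
gripper_width: 0.218
```

Call:
carry_out(
  moves=[
    [[0,0,0],[-0.57,-4,0],1.2],
    [[0,0,0],[-1.14,-8,0],1.2],
    [[0,0,0],[-1.7,-12,0],1.2],
    [[0,0,0],[-2.25,-15.8,0],1.2],
    [[0,0,0],[-2.65,-18.8,0],1.2],
  ],
)

```text
t: 14.65
eef_pos: [0.492, 0.237, 0.2609]
tool_rot: [0.0, 0.996, -0.091, -0.001]
contact_force: [0.0, -0.8, -7.6]
gripper_width: 0.214
```

Call:
carry_out(
  moves=[
    [[0,0,0],[-0.4,-2.8,0],1.2],
    [[0,0,0],[-0.7,-5,0],1.2],
    [[0,0,0],[-0.95,-6.6,0],1.2],
    [[0,0,0],[-1.05,-7.3,0],1.2],
    [[0,0,0],[-1.05,-7.3,0],1.2],
  ],
)

```text
t: 15.28
eef_pos: [0.4962, 0.3083, 0.2615]
tool_rot: [0.0, 0.996, -0.091, -0.0]
contact_force: [0.0, -0.8, -6.7]
gripper_width: 0.218
```

Call:
carry_out(
  moves=[
    [[0,0,0],[0,0,0],1.2],
    [[0,0,0],[0,0,0],1.2],
    [[0,0,0],[0,0,0],1.2],
  ],
)

```text
t: 15.65
eef_pos: [0.4965, 0.3079, 0.2619]
tool_rot: [0.0, 0.996, -0.092, 0.0]
contact_force: [0.0, 0.6, -7.2]
gripper_width: 0.218
```

```bash
python3 - <<'E'
from h import *
import pickle
plan([.4967,.3086,.262],-10.5)
o,r=state(); print(np.round(o['q'],2))
c=cam('wrist'); a=bot.read_camera('wrist')[:,:,::-1]; cv2.imwrite('pics/w9.png',a); pickle.dump((c,o),open('c9.pkl','wb'))
p=o['eef_pos'];B=p+r.apply([.0195,0,.1084-.0035]); print('bar',B,proj(c,B))
b=bot.read_camera('scene')[:,:,::-1]; cv2.imwrite('pics/s9.png',b)
M=np.zeros((590,790,3),np.uint8); M[:480,:540]=cv2.resize(a[110:350,150:420],(540,480)); M[:490,540:]=cv2.resize(b[200:340,315:386],(250,490),interpolation=cv2.INTER_CUBIC); cv2.imwrite('pics/m9.png',M)
E
```

```text
t 15.65 pos [0.4965 0.3079 0.2619] yaw -10.55 tiltz [ 2.e-04 -2.e-04 -1.e+00] F [ 0.05  0.56 -7.23] M [-0.05   0.123 -0.043] w 0.218
turn [ 0.01 -0.01 -0.05] shift [ 0.   -0.07 -0.01]
[-0.39  0.34 -0.34  1.74  0.13  1.08 -2.53]
bar [0.51573098 0.30431266 0.15699491] [[282.55404097 190.69006251]]
```

View pics/m9.png

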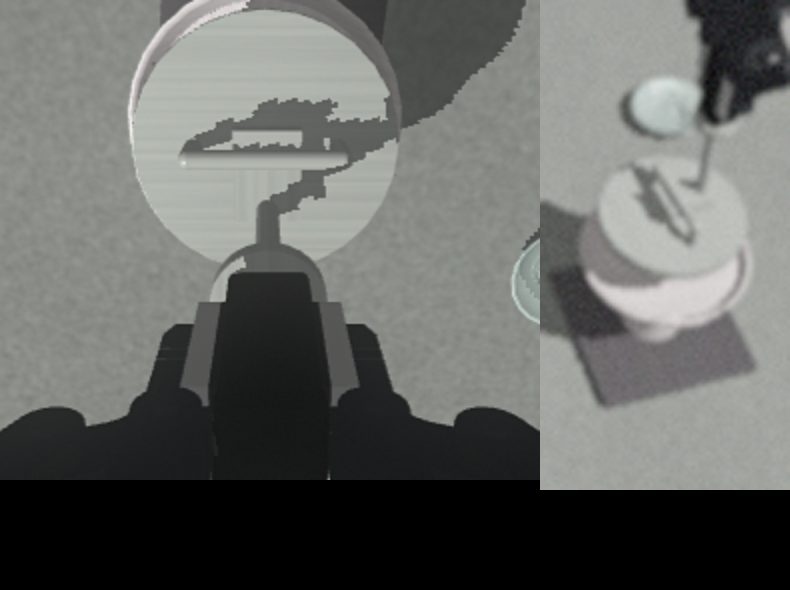

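```bash
python3 - <<'E'
from h import *
import pickle
from scipy.optimize import least_squares
o,r=state(); c=cam('wrist'); a=bot.read_camera('wrist')
for d in bot.silhouettes('lid','wrist')[:2]:
    m=d['region'].astype(np.uint8); k=max(cv2.findContours(m,0,1)[0],key=cv2.contourArea); h=cv2.convexHull(k)[:,0,:].astype(float)
    h=h[h[:,1]<225]
    print(d['score'],m.sum(),d['location'],len(h),h.min(0),h.max(0))
    t=np.linspace(0,2*np.pi,361)
    for z in(.1365,.1385,.1405):
        def res(p):
            q=proj(c,np.c_[p[0]+.05*np.cos(t),p[1]+.05*np.sin(t),np.full(361,z)]).astype(np.float32).reshape(-1,1,2)
            return np.array([cv2.pointPolygonTest(q,(float(x),float(y)),True) for x,y in h])
        s=least_squares(res,[.517,.304],loss='soft_l1',diff_step=1e-3,x_scale=.1);print(z,s.x,np.sqrt(np.mean(s.fun**2)),'tool rel',r.inv().apply(np.r_[s.x,z]-o['eef_pos']))
g=cv2.cvtColor(a,cv2.COLOR_RGB2GRAY); b=g.astype(int)
for row in (165,180,195,210): print(row,'L',b[row,208:226:1],'R',b[row,340:358])
E
```

```text
0.88 11822 [279.7, 170.5] 39 [216. 114.] [348. 224.]
0.1365 [0.5161347  0.30471629] 0.2844898976933565 tool rel [ 0.0199256  -0.00022145  0.12538113]
0.1385 [0.5162414  0.30472262] 0.5932997114007469 tool rel [ 0.02002961 -0.00024719  0.12338115]
0.1405 [0.51629875 0.30473343] 1.0043264057364574 tool rel [ 0.0200843  -0.0002683   0.12138115]
0.57 2083 [435.3, 249.3] 2 [431. 224.] [434. 224.]
0.1365 [0.41373329 0.20457401] 3.563516326452217e-07 tool rel [-0.06244194  0.11695411  0.12536964]
0.1385 [0.41461931 0.20534745] 6.008076042526109e-06 tool rel [-0.06171198  0.11603173  0.12336974]
0.1405 [0.41550537 0.20612107] 4.698195961763827e-06 tool rel [-0.06098202  0.11510915  0.12136984]
165 L [137 137 138 139 141 148 205 241 185 145 187 181 180 180 180 180 181 181] R [168 169 172 170  88  92  92  99 110 111 110  85  80  80  79  80  78  79]
180 L [143 143 142 142 145 148 152 180 228 179 183 182 183 184 182 182 182 182] R [ 93  92  90 101 177 175 173 172 165  95 144 143 141 139 137 136 132 132]
195 L [139 141 141 142 142 143 143 140 139 148 213 181 182 182 182 181 181 181] R [172 172 172 171 172 173 172 147 140 140 142 143 143 141 140 140 140 141]
210 L [144 144 144 141 142 141 141 140 144 145 147 146 144 143 143 167 188 180] R [170 152 138 139 140 139 137 135 135 137 137 136 137 141 143 144 143 139]
```

Call:
carry_out(
  moves=[
    [[0,0,0],[0,-0.04,0.7],1.2],
    [[0,0,0],[0,-0.04,1.7],1.2],
    [[0,0,0],[0,-0.04,2.6],1.2],
    [[0,0,0],[0,-0.04,3.2],1.2],
    [[0,0,0],[0,-0.04,3.4],1.2],
  ],
)

```text
t: 16.48
eef_pos: [0.4963, 0.3087, 0.2272]
tool_rot: [0.0, 0.996, -0.092, -0.0]
contact_force: [-0.3, 0.4, -6.2]
gripper_width: 0.214
```

Call:
carry_out(
  moves=[
    [[0,0,0],[0,0,0],1.2],
    [[0,0,0],[0,0,0.1],1.2],
    [[0,0,0],[0,0,0.2],1.2],
    [[0,0,0],[0,0,0.3],1.2],
  ],
)

```text
t: 16.98
eef_pos: [0.4965, 0.3088, 0.2249]
tool_rot: [-0.0, 0.996, -0.092, 0.0]
contact_force: [0.3, -0.5, -7.7]
gripper_width: 0.216
```

Call:
carry_out(
  moves=[
    [[0,0,0],[0,0,0.1],1.2],
    [[0,0,0],[0,0,0.2],1.2],
    [[0,0,0],[0,0,0.25],1.2],
  ],
)

```text
t: 17.35
eef_pos: [0.4964, 0.3088, 0.2222]
tool_rot: [0.0, 0.996, -0.092, -0.0]
contact_force: [-0.0, 0.3, -6.1]
gripper_width: 0.217
```

Call:
carry_out(
  moves=[
    [[0,0,0],[0,0,0.08],1.2],
    [[0,0,0],[0,0,0.16],1.2],
    [[0,0,0],[0,0,0.2],1.2],
  ],
)

```text
t: 17.73
eef_pos: [0.4965, 0.3088, 0.2203]
tool_rot: [0.0, 0.996, -0.092, -0.0]
contact_force: [-0.1, 0.1, -6.9]
gripper_width: 0.218
```

Call:
carry_out(
  moves=[
    [[0,0,0],[0,0,0.08],1.2],
    [[0,0,0],[0,0,0.16],1.2],
    [[0,0,0],[0,0,0.2],1.2],
  ],
)

```text
t: 18.1
eef_pos: [0.4965, 0.3089, 0.2183]
tool_rot: [-0.0, 0.996, -0.092, 0.0]
contact_force: [0.2, -0.0, -5.6]
gripper_width: 0.221
```

Call:
carry_out(
  moves=[
    [[0,0,0],[0,0,0.08],1.2],
    [[0,0,0],[0,0,0.16],1.2],
    [[0,0,0],[0,0,0.2],1.2],
  ],
)

```text
t: 18.48
eef_pos: [0.4969, 0.3091, 0.2168]
tool_rot: [-0.0, 0.996, -0.092, 0.001]
contact_force: [-0.4, 0.3, -1.7]
gripper_width: 0.222
```

Call:
carry_out(
  moves=[
    [[0,0,0],[0,0,0.15],1.2],
    [[0,0,0],[0,0,0.3],1.2],
    [[0,0,0],[0,0,0.45],1.2],
    [[0,0,0],[0,0,0.6],1.2],
    [[0,0,0],[0,0,0.65],1.2],
  ],
)

```text
t: 19.1
eef_pos: [0.4964, 0.3088, 0.2096]
tool_rot: [0.0, 0.996, -0.092, -0.0]
contact_force: [0.4, -0.6, -2.2]
gripper_width: 0.22
```

```bash
python3 - <<'E'
from h import *
import pickle
from scipy.optimize import least_squares
plan([.4967,.3088,.2103],-10.5)
o,r=state(); c=cam('wrist'); a=bot.read_camera('wrist'); cv2.imwrite('pics/w10.png',a[:,:,::-1])
d=bot.silhouettes('lid','wrist')[0]
m=d['region'].astype(np.uint8); k=max(cv2.findContours(m,0,1)[0],key=cv2.contourArea); h=cv2.convexHull(k)[:,0,:].astype(float)
h=h[h[:,1]<225]; print(d['score'],m.sum(),h.min(0),h.max(0))
t=np.linspace(0,2*np.pi,361)
def res(p):
    q=proj(c,np.c_[p[0]+.05*np.cos(t),p[1]+.05*np.sin(t),np.full(361,p[2])]).astype(np.float32).reshape(-1,1,2)
    return np.array([cv2.pointPolygonTest(q,(float(x),float(y)),True) for x,y in h])
for z in(.092,.094,.096):
    s=least_squares(lambda p:res([*p,z]),[.517,.304],loss='soft_l1',diff_step=1e-3,x_scale=.1);print(z,s.x,np.sqrt(np.mean(s.fun**2)))
E
```

```text
t 19.1 pos [0.4964 0.3088 0.2096] yaw -10.51 tiltz [-2.e-04 -2.e-04 -1.e+00] F [ 0.44 -0.59 -2.17] M [-0.003  0.014 -0.053] w 0.22
turn [ 0.01  0.01 -0.01] shift [ 0.03 -0.01 -0.07]
0.59 12583 [214. 115.] [351. 224.]
0.092 [0.51619774 0.30522437] 0.3382526345634944
0.094 [0.51627049 0.30519926] 0.36366619237636155
0.096 [0.51630143 0.30521106] 0.7521156674685638
```

Call:
carry_out(
  moves=[
    [[0,0,0],[0,0,-0.05],1.2],
    [[0,0,0],[-0.3,0,-0.05],1.2],
    [[0,0,0],[-0.6,0,-0.05],1.2],
    [[0,0,0],[-1,0,-0.05],1.2],
  ],
)

```text
t: 19.7
eef_pos: [0.4863, 0.3107, 0.2103]
tool_rot: [-0.0, 0.996, -0.092, 0.0]
contact_force: [0.7, -0.7, -1.6]
gripper_width: 0.218
```

Call:
carry_out(
  moves=[
    [[0,0,0],[-0.7,0,0],1.2],
    [[0,0,0],[-1.5,0,0],1.2],
    [[0,0,0],[-2.5,0,0],1.2],
    [[0,0,0],[-3.5,0,0],1.2],
    [[0,0,0],[-3.5,0,0],1.2],
  ],
)

```text
t: 20.32
eef_pos: [0.4512, 0.3175, 0.2104]
tool_rot: [-0.0, 0.996, -0.091, -0.0]
contact_force: [0.8, 0.0, -1.6]
gripper_width: 0.219
```

```bash
python3 - <<'E'
from h import *
from scipy.optimize import least_squares
plan([.4967,.3088,.2103],-10.5)
c=cam('wrist'); a=bot.read_camera('wrist'); cv2.imwrite('pics/w11.png',a[:,:,::-1])
d=bot.silhouettes('lid','wrist')[0]
m=d['region'].astype(np.uint8); k=max(cv2.findContours(m,0,1)[0],key=cv2.contourArea); h=cv2.convexHull(k)[:,0,:].astype(float)
h=h[h[:,1]<205]; print(d['score'],m.sum(),h.min(0),h.max(0))
t=np.linspace(0,2*np.pi,361)
def res(p):
    q=proj(c,np.c_[p[0]+.05*np.cos(t),p[1]+.05*np.sin(t),np.full(361,p[2])]).astype(np.float32).reshape(-1,1,2)
    return np.array([cv2.pointPolygonTest(q,(float(x),float(y)),True) for x,y in h])
for z in(.094,):
    s=least_squares(lambda p:res([*p,z]),[.517,.304],loss='soft_l1',diff_step=1e-3,x_scale=.1);print(z,s.x,np.sqrt(np.mean(s.fun**2)))
E
```

```text
t 20.32 pos [0.4512 0.3175 0.2104] yaw -10.42 tiltz [-1.e-04  1.e-04 -1.e+00] F [ 0.79  0.03 -1.58] M [ 0.002 -0.029  0.005] w 0.219
turn [-0.    0.01  0.08] shift [4.63 0.03 0.01]
0.57 16528 [210.  40.] [355. 187.]
0.094 [0.51618225 0.30533729] 0.7087375682255613
```

Call:
carry_out(
  moves=[
    [[0,0,0],[0,0,-2],1.2],
    [[0,0,0],[-1,0,-4],1.2],
    [[0,0,0],[-2,0,-4],1.2],
    [[0,0,0],[-2,0,-4],1.2],
  ],
)

```text
t: 20.92
eef_pos: [0.4312, 0.3209, 0.2501]
tool_rot: [0.0, 0.996, -0.091, -0.0]
contact_force: [-0.4, 0.1, -2.0]
gripper_width: 0.216
```

```bash
python3 - <<'E'
from h import *
plan([.4253,.009,.2],6.2)
E
```

```text
t 20.93 pos [0.4312 0.3209 0.2501] yaw -10.41 tiltz [-4.e-04 -3.e-04 -1.e+00] F [-0.36  0.07 -1.99] M [-0.001 -0.004  0.004] w 0.216
turn [  0.02   0.02 -16.61] shift [ 5.06 30.78  5.02]
```

Call:
carry_out(
  moves=[
    [[0,0,-4],[0.8,5,0.3],1.2],
    [[0,0,-8],[1.7,10.5,0.6],1.2],
    [[0,0,-12],[2.6,16,1],1.2],
    [[0,0,-16.65],[3.5,21.5,2],1.2],
    [[0,0,-16.65],[4.4,27,3],1.2],
  ],
)

```text
t: 21.55
eef_pos: [0.426, 0.0451, 0.2196]
tool_rot: [0.0, 0.999, 0.054, -0.0]
contact_force: [2.3, 0.1, -2.3]
gripper_width: 0.219
```

Call:
carry_out(
  moves=[
    [[0,0,0],[-0.45,3.75,2],1.2],
    [[0,0,0],[-0.45,3.75,2],1.2],
    [[0,0,0],[-0.45,3.75,2],1.2],
  ],
)

```text
t: 21.92
eef_pos: [0.4261, 0.0099, 0.2001]
tool_rot: [-0.0, 0.999, 0.054, -0.0]
contact_force: [0.7, 0.6, -1.7]
gripper_width: 0.217
```

```bash
python3 - <<'E'
from h import *
plan([.4253,.009,.1436],6.2)
E
```

```text
t 21.93 pos [0.4261 0.0099 0.2001] yaw 6.16 tiltz [-3.e-04  3.e-04 -1.e+00] F [ 0.72  0.63 -1.75] M [0.012 0.035 0.039] w 0.217
turn [-0.02  0.02 -0.04] shift [-0.09  0.08  5.65]
```

Call:
carry_out(
  moves=[
    [[0,0,0],[-0.09,0.08,3],1.2],
    [[0,0,0],[-0.09,0.08,5],1.2],
    [[0,0,0],[-0.09,0.08,5.65],1.2],
    [[0,0,0],[-0.09,0.08,5.65],1.2],
    [[0,0,0],[-0.09,0.08,5.65],1.2],
  ],
)

```text
t: 22.55
eef_pos: [0.4261, 0.0089, 0.1446]
tool_rot: [-0.0, 0.999, 0.054, 0.001]
contact_force: [0.3, 0.2, -1.9]
gripper_width: 0.221
```

```bash
python3 - <<'E'
from h import *
plan([.5200,.0194,.1434],6.2)
c=cam('wrist'); a=bot.read_camera('wrist'); cv2.imwrite('pics/w12.png',a[:,:,::-1])
b=cv2.imread('pics/w6.png'); x=a[:,:,::-1][130:330,180:390]; y=b[130:330,180:390]
M=np.zeros((600,780,3),np.uint8); M[:400,:420]=cv2.resize(x,None,fx=2,fy=2); M[:343,420:]=cv2.resize(y,(360,343)); cv2.imwrite('pics/m12.png',M)
# handle/collar stability in grip: compare pixels around handle front (dark) between w6 and now
for n,i in(('w6',b),('now',a[:,:,::-1])):
    g=cv2.cvtColor(np.ascontiguousarray(i),6); print(n,'col282 rows',[int(v) for v in g[225:262:2,282]])
E
```

```text
t 22.55 pos [0.4261 0.0089 0.1446] yaw 6.17 tiltz [ 1.6e-03  2.0e-04 -1.0e+00] F [ 0.32  0.15 -1.87] M [0.009 0.031 0.011] w 0.221
turn [-0.   -0.09 -0.03] shift [ 9.45 -0.03  0.14]
w6 col282 rows [90, 89, 88, 89, 88, 90, 94, 94, 93, 92, 95, 44, 45, 44, 43, 42, 41, 41, 39]
now col282 rows [85, 85, 85, 84, 83, 128, 168, 170, 88, 89, 92, 35, 37, 36, 35, 35, 35, 35, 35]
```

Call:
carry_out(
  moves=[
    [[0,0,0],[2.5,-0.02,0.1],1.2],
    [[0,0,0],[5,-0.03,0.1],1.2],
    [[0,0,0],[7,-0.03,0.1],1.2],
    [[0,0,0],[8.7,-0.03,0.1],1.2],
    [[0,0,0],[9.4,-0.03,0.1],1.2],
  ],
)

```text
t: 23.22
eef_pos: [0.5198, 0.0192, 0.1433]
tool_rot: [-0.0, 0.999, 0.054, 0.001]
contact_force: [-1.1, 1.6, -2.1]
gripper_width: 0.225
```

Call:
carry_out(
  moves=[
    [[0,0,0],[0,0,0],1.2],
    [[0,0,0],[0,0,0.2],1.2],
    [[0,0,0],[0,0,0.4],1.2],
    [[0,0,0],[0,0,0.5],1.2],
  ],
)

```text
t: 23.72
eef_pos: [0.5183, 0.019, 0.1377]
tool_rot: [-0.0, 0.999, 0.054, -0.0]
contact_force: [-0.3, 1.6, -1.3]
gripper_width: 0.219
```

```bash
python3 - <<'E'
from h import *
plan([.5203,.0195,.1374],6.2)
E
```

```text
t 23.73 pos [0.5183 0.019  0.1377] yaw 6.15 tiltz [-4.e-04  1.e-04 -1.e+00] F [-0.27  1.62 -1.29] M [ 0.359  0.09  -0.055] w 0.219
turn [-0.01  0.02 -0.05] shift [ 0.21 -0.03  0.03]
```

Call:
carry_out(
  moves=[
    [[0,0,0],[0.15,0,0],1.2],
    [[0,0,0],[0.15,0,0.05],1.2],
    [[0,0,0],[0.15,0,0.05],1.2],
  ],
)

```text
t: 24.1
eef_pos: [0.52, 0.0191, 0.1376]
tool_rot: [-0.0, 0.999, 0.054, -0.0]
contact_force: [-4.0, 2.2, 4.1]
gripper_width: 0.219
```

```bash
python3 - <<'E'
from h import *
plan([.5203,.0195,.1374],6.2)
E
```

```text
t 24.1 pos [0.52   0.0191 0.1376] yaw 6.15 tiltz [-5.e-04  0.e+00 -1.e+00] F [-3.99  2.24  4.12] M [ 0.357  0.872 -0.04 ] w 0.219
turn [-0.    0.03 -0.05] shift [ 0.04 -0.03  0.02]
```

Call:
carry_out(
  moves=[
    [[0,0,0],[0,0,0],1.9],
    [[0,0,0],[0,0,0],2.4],
    [[0,0,0],[0,0,0],3.2],
    [[0,0,0],[0,0,0],5],
    [[0,0,0],[0,0,0],7],
  ],
  newtons=20,
)

```text
t: 24.72
eef_pos: [0.5203, 0.0189, 0.1373]
tool_rot: [0.0, 0.999, 0.053, 0.0]
contact_force: [-0.5, -0.8, -0.4]
gripper_width: 0.782
```

Call:
carry_out(
  moves=[
    [[0,0,0],[0,0,0],8],
    [[0,0,0],[0,0,0],8],
    [[0,0,0],[0,0,-2],8],
    [[0,0,0],[0,0,-5],8],
    [[0,0,0],[0,0,-9.3],8],
  ],
)

```text
t: 25.35
eef_pos: [0.5194, 0.0189, 0.2304]
tool_rot: [0.0, 0.999, 0.054, -0.001]
contact_force: [0.8, -0.1, 0.2]
gripper_width: 0.934
```

Call:
carry_out(
  moves=[
    [[0,0,0],[0,0,0],8],
    [[0,0,0],[0,0,0],8],
  ],
)

```text
t: 25.6
eef_pos: [0.5199, 0.0189, 0.2299]
tool_rot: [0.0, 0.999, 0.054, -0.0]
contact_force: [-0.7, -0.0, 0.3]
gripper_width: 0.936
```

```bash
python3 - <<'E'
from h import *
plan([.55,.1399,.32],0)
c=cam('wrist'); a=bot.read_camera('wrist')[:,:,::-1]; cv2.imwrite('pics/w13.png',a)
b=cv2.imread('pics/w5.png'); 
for d in bot.silhouettes('lifter','wrist')[:2]: print(d['score'],d['location'],d['region'].sum())
g=lambda i:cv2.cvtColor(np.ascontiguousarray(i),6)
for n,i in(('before',b),('after',a)):
    m=(g(i)[195:258,255:320]<50).astype(np.uint8); n_,l,s,ce=cv2.connectedComponentsWithStats(m); k=1+np.argmax(s[1:,4]); print(n,s[k],ce[k])
E
```

```text
t 25.6 pos [0.5199 0.0189 0.2299] yaw 6.14 tiltz [-4.e-04 -2.e-04 -1.e+00] F [-0.67 -0.03  0.33] M [-0.001  0.033  0.   ] w 0.936
turn [0.01 0.02 6.14] shift [  4.29 -11.71  -9.01]
0.71 [283.2, 210.8] 2647
before [  14    4   33   55 1206] [31.85737977 29.67910448]
after [  12    1   33   56 1317] [30.67046317 26.88306758]
```

Call:
carry_out(
  moves=[
    [[0,0,0],[0,0,-5],8],
    [[0,0,3],[1.5,-4,-9],8],
    [[0,0,6.1],[3,-8,-9],8],
    [[0,0,6.1],[4.3,-11.7,-9],8],
    [[0,0,6.1],[4.3,-11.7,-9],8],
  ],
)

```text
t: 26.32
eef_pos: [0.5498, 0.1438, 0.3188]
tool_rot: [-0.001, 1.0, 0.003, -0.001]
contact_force: [-0.0, -0.7, 0.1]
gripper_width: 0.938
```

Call:
carry_out(
  moves=[
    [[0,0,0],[0,0,0],8],
    [[0,0,0],[0,0,0],8],
  ],
)

```text
t: 26.58
eef_pos: [0.5504, 0.1384, 0.3198]
tool_rot: [0.0, 1.0, -0.001, -0.0]
contact_force: [-0.6, -0.2, 0.1]
gripper_width: 0.939
```

```bash
python3 - <<'E'
from h import *
from scipy.optimize import least_squares
plan([.55,.1399,.32],0)
c=cam('wrist'); a=bot.read_camera('wrist')[:,:,::-1]; s=bot.read_camera('scene')[:,:,::-1]
cv2.imwrite('pics/w14.png',a)
M=np.zeros((590,800,3),np.uint8)
M[:312,:]=cv2.resize(a[110:266,60:460],(800,312),interpolation=cv2.INTER_CUBIC)
M[312:592,:400]=cv2.resize(s[235:313,300:411],(400,278),interpolation=cv2.INTER_CUBIC)
M[312:592,400:]=cv2.resize(s[165:243,230:341],(400,278),interpolation=cv2.INTER_CUBIC)
cv2.imwrite('pics/m14.png',M)
d=bot.silhouettes('lid','wrist')[0]
m=d['region'].astype(np.uint8); k=max(cv2.findContours(m,0,1)[0],key=cv2.contourArea); h=cv2.convexHull(k)[:,0,:].astype(float)
print(d['score'],m.sum(),h.min(0),h.max(0))
t=np.linspace(0,2*np.pi,361)
def res(p):
    q=proj(c,np.c_[p[0]+.05*np.cos(t),p[1]+.05*np.sin(t),p[2]+p[3]*np.cos(t)+p[4]*np.sin(t)]).astype(np.float32).reshape(-1,1,2)
    return np.array([cv2.pointPolygonTest(q,(float(x),float(y)),True) for x,y in h])
s=least_squares(res,[.516,.305,.094,0,0],loss='soft_l1',diff_step=1e-3,x_scale=.1);print(np.round(s.x,4),np.sqrt(np.mean(s.fun**2)))
E
```

```text
t 26.57 pos [0.5504 0.1384 0.3198] yaw -0.08 tiltz [-9.e-04 -9.e-04 -1.e+00] F [-0.63 -0.23  0.06] M [ 0.003  0.033 -0.005] w 0.939
turn [ 0.05  0.05 -0.08] shift [-0.04 -0.15 -0.02]
0.6 6576 [ 82. 164.] [176. 252.]
[ 0.5162  0.305   0.0913 -0.0014  0.0022] 0.24805429957944394
```

View pics/m14.png

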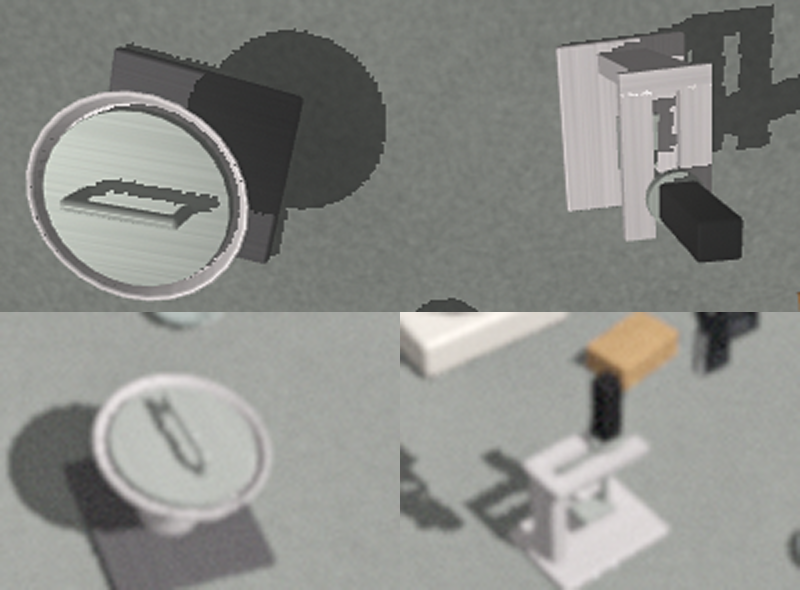

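```bash
python3 -c "
from station import bot
print(bot.hand_in())"
```

```text
the job is handed in; nothing more can be done
None
```

The job is done and handed in at about 26.7 s of the 72 s allowed. I took the lifter from its fork, hooked its foot under the middle of the loop, and lifted the lid about 77 mm. I carried it to the stand and lowered it in small steps until the wrist force showed it was resting on the dish floor. I then unhooked the lifter, hung it back in the fork, let go and moved the arm clear.

**Lid position:** My last fit puts the lid's centre at (0.516, 0.305) m, against a dish centre of (0.516, 0.305) m from the images. The last picture shows it sitting inside the rim with an even gap all round.

**Gentle set-down:** The lid touched at the height the images predicted, with the floor about 86 mm above the table. The force reading dropped to the lifter's own weight of about 2 N, and I saw no pressing on the lid.

**Flatness:** A fit to the lid's outline came out tilted by about 3°, with its top near 91 mm instead of the 94 mm expected. I put this down to noise in the outline, because the touch height and the picture both point to it lying flat. I did not check flatness any other way.

**Lifter:** It hangs upright in the slot with its collar on the tines and its foot toward the column. The force readings showed a few newtons of sideways load as it seated, which was gone once I let go.

**Other objects:** I did not move anything else on purpose, but I did not check each item again at the end.

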